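# Hang the large ear defenders on the rail

## Task

Pick up the larger of the two pairs of ear defenders by its headband and hang it over the wooden bar of the rail stand, near the middle of the bar, with one cup on each side and the headband squarely across the bar. Leave the smaller pair standing where it is.

Things in the scene. Friction and masses are not known exactly. Their poses are not given: they have to be found in the camera images.
- large_defenders: larger, rigid ear defenders, 0.22 kg, standing on two grey cups, black headband on top. Origin midway between the cups at their undersides, z up. Cups apart along x: 160 mm over all, 84 mm free gap between them; 66 mm deep (y), 80 mm high. Headband 36 mm wide (y; pinch across this from above); its flat crown is 66 mm long (x), 125 to 149 mm above the origin. Both ends alike.
- large_defenders_crown (a point): centre of the underside of the large pair's headband crown, 125 mm above the origin; axes as the body
- small_defenders: smaller ear defenders of the same make, a bystander: 128 mm over the cups (x), cups 46 mm deep (y), 52 mm high; headband 28 mm wide, top 108 mm above the bench. Origin between the cups at their undersides, z up.
- rail_stand: fixed wooden stand: a round level bar along y, 26 mm diameter, 300 mm long, its top 165 mm above the bench. Posts (20 mm along y) carry it from below at y = -130 and +130 mm, on feet 130 mm long (x), 20 mm high; a stretcher 16 mm thick, up to 48 mm high, runs under the bar. Origin on the bench under the bar's middle, z up.
- bar_top (a point): middle of the top line of the bar, 165 mm above the bench; y runs along the bar

How it is judged:
By the outcome, as a careful person would: the job done as asked, in the order asked, and still so for the second after the job is handed in, with the robot touching nothing.
It also fails if it takes over 48 s, if anything falls off the work surface, if the arm or the gripper's body presses on something with over 40 N, if the wrist force passes 120 N, or if a joint passes its speed limit or range.

## Robot

A 6-joint arm with a two-finger parallel gripper is mounted at the origin on a cart in front of the work surface, level with it; the furniture and walls round the work are solid. World frame = base frame: x ahead of the robot, y to its left, z up, the work surface at z = 0. Lengths are in mm, angles in rad, forces in N, time in s.
With the tool pointing down it reaches from about 275 to 825 mm from the base axis. Payload 4.9 kg.
Tool frame: the origin (TCP) lies midway between the tips of the shut fingers; the grasp point (between the pads) lies env.pinch_z behind it (env.pinch_z is the distance from the TCP to the grasp point, in mm); z points along the fingers, y is the direction in which the jaws open and shut (so a half turn about z gives the same grasp; the last joint's range is limited). The gripper opens to 85 mm and grips with 20 to 120 N. Pads are 22 mm wide; open, the fingers measure 114 mm over their backs; the gripper's body (76 mm by 85 mm) begins 54 mm behind the grasp point. The pads swing forward as they close: fully open they stand 13 mm farther back than shut.
Start: joints at [-1.25, 0.326, -0.193, 1.052, 0, 1.437], TCP at [241.619, -494.104, 191.881] pointing down, gripper open.
Joint ranges: [-2.65, 2.65], [-0.97, 1.79], [-1.3, 1.35], [-1.93, 2.1], [-1.47, 1.37], [-3.14, 3.14]. Speed limits (rad/s): [2.57, 2.57, 3.14, 3.14, 3.14, 3.14].

## Interface

Orientations are given as a unit quaternion [x, y, z, w].
In Python, from station import sensors, vision, finish_job, env gives the robot as it stands.
- The arm moves only by the tool play_rows, never from a script. Its arguments are lists of equal length, an entry for each row: "hand": the opening in per cent of the stroke, from 0 (shut) to 100 (fully open); "slide": the shift along the tool's x, y, z in cm, a list of three; "twist": the turn about the tool's z in rad. In form: {"hand": [hand, ...], "slide": [[dx, dy, dz], ...], "twist": [twist, ...]}. A call has 1 to 12 rows; each row shifts and turns the pose as measured when the row begins, along the tool's axes as they then stand; what a row does not reach is not made up. A row lasts 1/10 s, in which the tool goes at most 50 mm and 8.59 degrees, less where a joint would pass 70% of its speed; a pose out of reach is approached as far as the arm can. A call with a gripper value outside its range is refused whole. The fingers move at their own pace and stop on an object; "grip_force" is the grip in N (left out, the last holds). Time passes only in rows, so rows that do not move let the fingers close. It gives the time, the measured TCP pose, the force and the opening at its end, in the units of the state.
- sensors.read_state(): the state, without advancing time (a new reading comes with each control period).
- vision.grab_frame(name): name is "side" or "top"; returns (picture, depth): 400x640x3 uint8, blue, green, red; 400x640 float32, mm along the optical axis (not along the pixel's ray), 0 where there is no reading.
- vision.camera_info(name): a dict with "fx", "fy", "cx", "cy" (pixels), "rvec" (rotation vector, rad) and "tvec" (3), from world to camera coordinates, as OpenCV has them. Camera axes: x right, y down, z forward; pixel columns grow to the right and rows downward; lengths in mm; the calibration is good to about 2 mm. A picture is of the moment at which its call begins. camera_info takes no time and is no camera call.
- finish_job(): hands the job in, once; it reports no verdict.
The state is a dict: "time_s": time; "joint_pos": joint angles; "dq": joint speeds; "tau": joint torques, N m; "position": TCP position; "tcp_rot": TCP orientation; "wrist_force": force on the tool from outside, world axes, zero at the start; "ft_torque": the same for the moment, N m; "finger_gap": opening from 0.0 (shut) to 1.0 (fully open).
Only numpy, scipy, OpenCV 4.12 (cv2) and the standard library are available. Lean on these libraries where they do the work, as an engineer would, in place of code of your own. Each camera call takes 0.05 s, during which the arm holds its last target.

## Working session

There is one attempt and no reset: what is moved stays moved. The work goes in short steps, Python scripts to look and compute and a tool call to move; the robot and the scene stay as the last step left them, time stands still between calls to the robot, and variables do not carry over. Pictures are saved under pics/ and viewed, and the job is handed in when it is done.

Besides the shell and the picture viewer there is one more tool, called after "Emit:" by a JSON object that holds its "fn" and its "kwargs". play_rows: Moves the arm, as the interface text tells. Its arguments: {"type":"object","properties":{"hand":{"type":"array"},"slide":{"type":"array"},"twist":{"type":"array"},"grip_force":{"type":"number"}},"required":["hand","slide","twist"]}

```bash
ls; mkdir -p pics; python3 - <<'E'
from station import sensors, vision, env
import cv2,numpy as np
print(env.pinch_z, sensors.read_state())
for n in("side","top"):
    p,d=vision.grab_frame(n); cv2.imwrite(f"pics/{n}0.png",p); np.savez(f"{n}0.npz",p=p,d=d)
    print(n,vision.camera_info(n), (d==0).mean())
E
```

```text
pics
18.700000000000003 {'time_s': 0.0, 'joint_pos': array([-1.25021241e+00,  3.26933530e-01, -1.93584217e-01,  1.05198675e+00,
        5.01374789e-06,  1.43659667e+00]), 'dq': array([ 0.0009272 ,  0.00087557, -0.00049353, -0.00114748,  0.00134268,
       -0.00040441]), 'tau': array([-9.53273957e-04, -4.43397009e+01,  2.62440670e+01,  1.53845991e-02,
       -1.62459210e-04,  5.04988733e-06]), 'position': array([ 241.40522143, -493.4751891 ,  191.10739403]), 'tcp_rot': array([ 9.74257342e-01,  2.25437134e-01, -7.69827326e-05, -8.50610976e-04]), 'wrist_force': array([-0.29804174, -0.16610055,  0.86654465]), 'ft_torque': array([-0.03316563, -0.01495659, -0.08315757]), 'finger_gap': 1.0041748812347089}
side {'fx': 468.1637538893289, 'fy': 468.1637538893289, 'cx': 314.30031767241877, 'cy': 199.9216006526772, 'rvec': array([ 1.14162375,  2.55519917, -0.74127289]), 'tvec': array([ 354.53402385, -280.30968185, 1649.23144495])} 0.0181875
top {'fx': 386.02086596928734, 'fy': 386.02086596928734, 'cx': 317.97363259471285, 'cy': 196.47893236572483, 'rvec': array([ 2.06810995, -2.15877974,  0.22281602]), 'tvec': array([   9.92140695,  572.51905633, 1005.81793686])} 0.00408203125
```

View pics/side0.png

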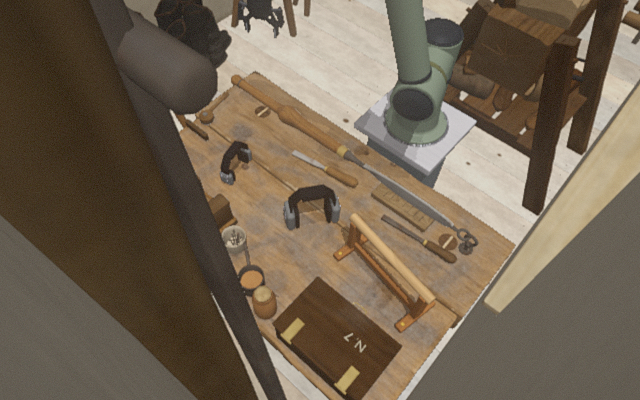

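View pics/top0.png

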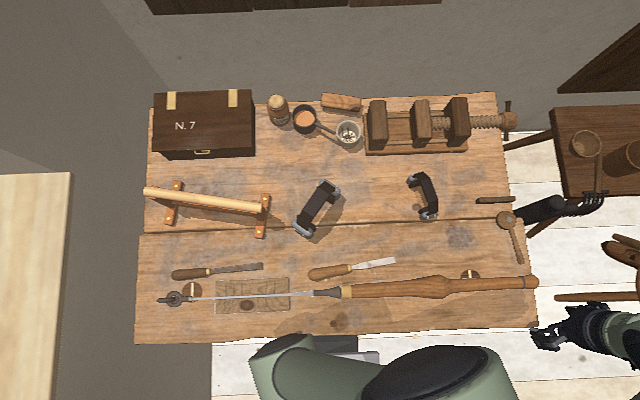

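Top view: large pair around (318,208), with cups at (330,184) and (303,230). The small pair is at (423,195). The bar runs from (145,192) to (268,211). The side view shows the large pair at (312,205) and the bar from (352,218) to (432,298).

```bash
cat > h.py <<'E'
import numpy as np,cv2
from station import sensors, vision, env
def cam(n):
    c=vision.camera_info(n);R=cv2.Rodrigues(np.array(c["rvec"]))[0];return c,R,np.array(c["tvec"])
def cloud(n,d):
    c,R,t=cam(n);v,u=np.mgrid[:400,:640]
    P=np.stack([(u-c["cx"])/c["fx"]*d,(v-c["cy"])/c["fy"]*d,d],-1)
    W=(P-t)@R; W[d==0]=np.nan
    return W
def ray(n,u,v):
    c,R,t=cam(n);r=np.array([(u-c["cx"])/c["fx"],(v-c["cy"])/c["fy"],1.]);return -R.T@t,R.T@r
def onplane(n,u,v,z):
    o,r=ray(n,u,v);return o+r*(z-o[2])/r[2]
def proj(n,X):
    c,R,t=cam(n);p=R@np.asarray(X)+t;return c["fx"]*p[0]/p[2]+c["cx"],c["fy"]*p[1]/p[2]+c["cy"]
def tri(u1,u2):
    a,r=ray("side",*u1);b,s=ray("top",*u2)
    k=np.linalg.lstsq(np.stack([r,-s],1),b-a,rcond=None)[0]
    p,q=a+k[0]*r,b+k[1]*s;return (p+q)/2,np.linalg.norm(p-q)
E
python3 - <<'E'
from h import *
boxes={"top":{"L":(285,170,350,245),"S":(400,165,445,225),"bar":(135,180,280,222)},"side":{"L":(278,178,348,235),"S":(215,138,258,190),"bar":(340,205,440,312)}}
for n in("side","top"):
    z=np.load(f"{n}0.npz");W=cloud(n,z["d"]);p=z["p"];hsv=cv2.cvtColor(p,cv2.COLOR_BGR2HSV)
    for k,(a,b,c,d) in boxes[n].items():
        w=W[b:d,a:c].reshape(-1,3);col=p[b:d,a:c].reshape(-1,3).astype(int);h=hsv[b:d,a:c].reshape(-1,3)
        ok=~np.isnan(w[:,0]); 
        lo=12 if k!="bar" else 140
        m=ok&(w[:,2]>lo)&(w[:,2]<200); q=w[m]
        print(n,k,m.sum(),"z pct",np.percentile(q[:,2],[1,50,90,97,99.5]).round(1),"min",q.min(0).round(),"max",q.max(0).round(), "bench z",np.nanmedian(w[w[:,2]<10,2]).round(1))
        if k!="bar":
            zt={"L":138,"S":98}[k]
            t=q[q[:,2]>zt]; 
        else: t=q[q[:,2]>158]
        r=cv2.minAreaRect(t[:,:2].astype(np.float32)); mm=t.mean(0)
        e=np.linalg.eigh(np.cov(t[:,:2].T))[1][:,1]
        print("  top pts",len(t),mm.round(1),"dir deg",np.degrees(np.arctan2(e[1],e[0])).round(1),"rect",np.round(r[0],1),np.round(r[1],1),round(r[2],1),"zmed",np.median(t[:,2]).round(1))
        r=cv2.minAreaRect(q[:,:2].astype(np.float32));print("  all rect",np.round(r[0],1),np.round(r[1],1),round(r[2],1))
E
```

```text
side L 1345 z pct [ 14.3  80.8 149.2 151.2 153. ] min [372. -74.  12.] max [622.  66. 155.] bench z 0.1
  top pts 385 [544.6  -3.9 147.4] dir deg 142.0 rect [542.8  -4.7] [38.7 91.8] 52.2 zmed 148.2
  all rect [500.3   3.6] [122.6 249.1] 79.9
side S 680 z pct [ 13.   63.  108.7 110.9 112.4] min [ 500. -332.   12.] max [ 636. -268.  115.] bench z 0.0
  top pts 199 [ 572.1 -303.1  106.9] dir deg -166.9 rect [ 568.4 -305.7] [78.4 29.7] 16.0 zmed 107.5
  all rect [ 568.1 -305.2] [135.4  46. ] 14.9
side bar 1239 z pct [144.  162.1 166.3 167.8 169. ] min [524. 129. 140.] max [603. 426. 170.] bench z 0.5
  top pts 947 [563.3 284.1 163.2] dir deg 79.2 rect [561.9 276.6] [300.   26.5] 79.0 zmed 163.2
  all rect [560.5 276.9] [300.1  34.9] 79.0
top L 1154 z pct [ 21.8 128.2 149.3 150.9 151.9] min [462. -73.  13.] max [618.  63. 153.] bench z -0.7
  top pts 477 [539.5  -5.  147.4] dir deg 143.6 rect [541.5  -5.5] [36.9 88.1] 53.2 zmed 148.0
  all rect [540.8  -5.6] [ 65.5 165.3] 53.5
top S 742 z pct [ 15.2  90.6 108.5 109.9 111.6] min [ 501. -338.   13.] max [ 635. -270.  113.] bench z -0.6
  top pts 318 [ 566.9 -305.9  106.2] dir deg -165.6 rect [ 568.7 -306.6] [79.2 29.5] 14.6 zmed 106.8
  all rect [ 567.5 -302.1] [134.7  40.8] 16.5
top bar 1276 z pct [146.1 161.7 165.  166.4 167.7] min [517. 127. 141.] max [599. 423. 170.] bench z -0.9
  top pts 1003 [558.2 275.3 162.5] dir deg 79.2 rect [558.3 276.5] [299.5  23.9] 79.3 zmed 162.6
  all rect [558.8 276.1] [300.1  34.2] 79.2
```

```bash
cat > plan.py <<'E'
import sys,numpy as np
from scipy.spatial.transform import Rotation as Ro
from station import sensors
# plan.py x y z yawx_deg  rows [p R override from args]
def plan(tx,ty,tz,yaw,n):
    s=sensors.read_state();p=np.array(s["position"]);R=Ro.from_quat(s["tcp_rot"]).as_matrix()
    cy=np.arctan2(R[1,0],R[0,0]);d=(np.radians(yaw)-cy+np.pi)%(2*np.pi)-np.pi
    print("t",s["time_s"],"pos",p.round(1),"yaw",np.degrees(cy).round(2),"tilt",np.degrees(np.arccos(-R[2,2])).round(2),"dyaw",np.degrees(d).round(2),"gap",round(s["finger_gap"],3),"F",np.round(s["wrist_force"],1),"q",np.round(s["joint_pos"],2))
    D=(np.array([tx,ty,tz])-p)/n/10
    sl=[]
    for i in range(n):
        M=Ro.from_euler('z',d*i/n).as_matrix()@R
        sl.append((M.T@D).round(2).tolist())
    print("remaining",(np.array([tx,ty,tz])-p).round(1));print("slide",sl,"twist",round(-d/n,3))
a=list(map(float,sys.argv[1:]));plan(*a[:4],int(a[4]))
E
python3 plan.py 241.4 -493 320 26 3; python3 plan.py 541.5 -5.2 300 143.4 20
```

```text
t 0.1 pos [ 241.4 -493.5  191.2] yaw 26.06 tilt 0.09 dyaw -0.06 gap 0.998 F [-0.2  0.5  0.5] q [-1.25  0.33 -0.19  1.05 -0.    1.44]
remaining [ -0.    0.5 128.8]
slide [[0.01, -0.02, -4.29], [0.01, -0.02, -4.29], [0.01, -0.02, -4.29]] twist 0.0
t 0.1 pos [ 241.4 -493.5  191.2] yaw 26.06 tilt 0.09 dyaw 117.34 gap 0.998 F [-0.2  0.5  0.5] q [-1.25  0.33 -0.19  1.05 -0.    1.44]
remaining [300.1 488.3 108.8]
slide [[2.42, -1.54, -0.54], [2.56, -1.28, -0.54], [2.68, -1.01, -0.54], [2.77, -0.73, -0.54], [2.83, -0.44, -0.54], [2.86, -0.15, -0.54], [2.86, 0.14, -0.54], [2.83, 0.43, -0.54], [2.77, 0.72, -0.54], [2.69, 1.0, -0.55], [2.57, 1.27, -0.55], [2.43, 1.52, -0.55], [2.26, 1.76, -0.55], [2.07, 1.99, -0.55], [1.85, 2.19, -0.55], [1.62, 2.36, -0.55], [1.37, 2.52, -0.55], [1.1, 2.64, -0.55], [0.83, 2.74, -0.55], [0.54, 2.81, -0.55]] twist -0.102
```

Emit:
{"fn": "play_rows", "kwargs": {"hand": [100,100,100,100,100,100,100,100,100,100,100,100], "slide": [[0,0,-4],[0,0,-4],[0,0,-3],[2.4,-1.5,0],[2.6,-1.3,0],[2.7,-1,0],[2.8,-0.7,0],[2.8,-0.4,0],[2.9,-0.1,0],[2.9,0.1,0],[2.8,0.4,0],[2.8,0.7,0]], "twist": [0,0,0,-0.1,-0.1,-0.1,-0.1,-0.1,-0.1,-0.1,-0.1,-0.1], "grip_force": 60}}

```text
time_s: 1.3
position: [377.7, -265.0, 301.1]
tcp_rot: [0.77, 0.638, 0.002, -0.006]
wrist_force: [0.0, 0.0, -0.8]
finger_gap: 0.999
```

```bash
python3 plan.py 541.5 -5.2 300 143.4 11
```

```text
t 1.3 pos [ 377.7 -265.   301.1] yaw 79.27 tilt 0.75 dyaw 64.13 gap 0.999 F [ 0.   0.  -0.8] q [-0.78  0.12 -0.18  1.28  0.    0.98]
remaining [163.8 259.8  -1.1]
slide [[2.6, 1.02, 0.03], [2.48, 1.28, 0.03], [2.34, 1.53, 0.02], [2.17, 1.76, 0.02], [1.98, 1.97, 0.02], [1.77, 2.16, 0.01], [1.54, 2.33, 0.01], [1.3, 2.47, 0.01], [1.04, 2.59, 0.0], [0.77, 2.68, -0.0], [0.49, 2.75, -0.0]] twist -0.102
```

Emit:
{"fn": "play_rows", "kwargs": {"hand": [100,100,100,100,100,100,100,100,100,100,100,100], "slide": [[2.6,1,0],[2.5,1.3,0],[2.3,1.5,0],[2.2,1.8,0],[2,2,0],[1.8,2.2,0],[1.5,2.3,0],[1.3,2.5,0],[1,2.6,0],[0.8,2.7,0],[0.5,2.7,0],[0,0,0]], "twist": [-0.1,-0.1,-0.1,-0.1,-0.1,-0.1,-0.1,-0.1,-0.1,-0.1,-0.1,0]}}

```text
time_s: 2.5
position: [542.3, 13.3, 298.8]
tcp_rot: [0.298, 0.954, 0.005, -0.009]
wrist_force: [-0.0, 0.2, 0.3]
finger_gap: 0.997
```

```bash
python3 plan.py 541.5 -5.2 200 143.4 4
```

```text
t 2.5 pos [542.3  13.3 298.8] yaw 145.31 tilt 1.19 dyaw -1.91 gap 0.997 F [-0.   0.2  0.3] q [-0.12  0.28  0.01  1.32  0.01  0.48]
remaining [ -0.8 -18.5 -98.8]
slide [[-0.3, -0.4, 2.46], [-0.3, -0.4, 2.46], [-0.3, -0.4, 2.46], [-0.31, -0.4, 2.46]] twist 0.008
```

Emit:
{"fn": "play_rows", "kwargs": {"hand": [100,100,100,100], "slide": [[-0.3,-0.4,2.4],[-0.3,-0.4,2.4],[0,0,0],[0,0,0]], "twist": [0.02,0.02,0,0]}}

```text
time_s: 2.9
position: [541.0, 3.7, 249.0]
tcp_rot: [0.318, 0.948, 0.005, -0.01]
wrist_force: [-0.2, -0.3, 1.4]
finger_gap: 1.001
```

```bash
python3 plan.py 541.5 -5.2 200 143.4 3
```

```text
t 2.9 pos [541.    3.7 249. ] yaw 142.88 tilt 1.23 dyaw 0.52 gap 1.001 F [-0.2 -0.3  1.4] q [-0.14  0.29 -0.09  1.2   0.01  0.51]
remaining [  0.5  -8.9 -49. ]
slide [[-0.23, -0.23, 1.63], [-0.23, -0.23, 1.63], [-0.23, -0.23, 1.63]] twist -0.003
```

Emit:
{"fn": "play_rows", "kwargs": {"hand": [100,100,100,100,100], "slide": [[-0.2,-0.2,1.6],[-0.2,-0.2,1.6],[-0.2,-0.2,1.6],[0,0,0],[0,0,0]], "twist": [0,0,0,0,0]}}

```text
time_s: 3.4
position: [543.9, -5.7, 206.2]
tcp_rot: [0.319, 0.948, 0.005, -0.006]
wrist_force: [0.5, -0.7, -0.1]
finger_gap: 0.996
```

```bash
python3 plan.py 541.5 -5.2 128 143.4 5; python3 - <<'E'
from h import *
for n in("side","top"):
    p,d=vision.grab_frame(n); a,b,c,e=(250,140,390,260) if n=="side" else (250,140,390,260)
    np.savez(f"{n}1.npz",p=p,d=d)
    cv2.imwrite(f"pics/{n}1.png",cv2.resize(p[b:e,a:c],None,fx=5,fy=5,interpolation=cv2.INTER_CUBIC))
E
```

```text
t 3.4 pos [543.9  -5.7 206.2] yaw 142.77 tilt 0.91 dyaw 0.63 gap 0.996 F [ 0.5 -0.7 -0.1] q [-0.15  0.31 -0.17  1.09  0.01  0.5 ]
remaining [ -2.4   0.5 -78.2]
slide [[0.02, -0.03, 1.57], [0.02, -0.03, 1.57], [0.02, -0.03, 1.57], [0.02, -0.03, 1.57], [0.02, -0.03, 1.57]] twist -0.002
```

View pics/side1.png

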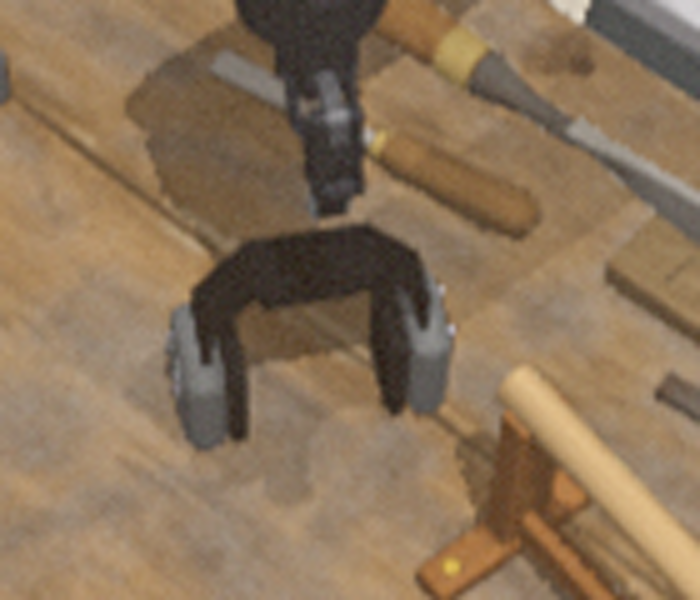

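View pics/top1.png

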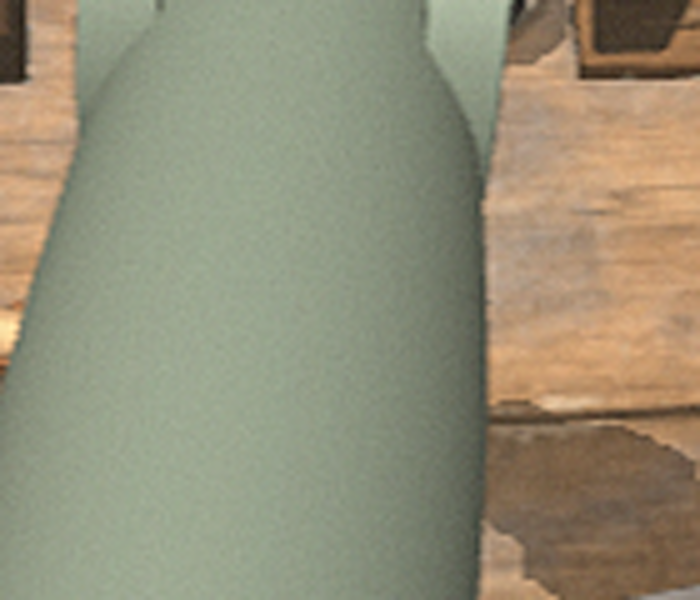

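Side view: the gripper is centred over the crown, with the near finger at about (317,181). The crown's top edge is at about (312,187) and its lower edge at about (312,200). In the top view the arm hides the pair. I'll descend now.

Emit:
{"fn": "play_rows", "kwargs": {"hand": [100,100,100,100,100,100], "slide": [[0.1,0,1.5],[0.1,0,1.5],[0,0,1.5],[0,0,1.4],[0,0,0],[0,0,0]], "twist": [-0.01,0,0,0,0,0]}}

```text
time_s: 4.1
position: [547.0, -3.7, 153.0]
tcp_rot: [0.314, 0.949, 0.006, -0.0]
wrist_force: [0.6, 0.3, 0.2]
finger_gap: 1.001
```

```bash
python3 plan.py 541.5 -5.2 128 143.4 2
```

```text
t 4.1 pos [547.   -3.7 153. ] yaw 143.42 tilt 0.73 dyaw -0.02 gap 1.001 F [0.6 0.3 0.2] q [-0.15  0.35 -0.27  0.96  0.01  0.49]
remaining [ -5.5  -1.5 -25. ]
slide [[0.17, -0.24, 1.25], [0.17, -0.24, 1.25]] twist 0.0
```

Emit:
{"fn": "play_rows", "kwargs": {"hand": [100,100,100,100], "slide": [[0.2,-0.3,1.3],[0.2,-0.3,1.3],[0,0,0],[0,0,0]], "twist": [0,0,0,0]}}

```text
time_s: 4.5
position: [544.0, -6.2, 131.9]
tcp_rot: [0.314, 0.95, 0.007, 0.004]
wrist_force: [-0.5, -0.3, 0.4]
finger_gap: 0.999
```

```bash
python3 plan.py 541.5 -5.2 128 143.4 1
```

```text
t 4.5 pos [544.   -6.2 131.9] yaw 143.44 tilt 0.92 dyaw -0.04 gap 0.999 F [-0.5 -0.3  0.4] q [-0.16  0.35 -0.31  0.89  0.01  0.48]
remaining [-2.5  1.  -3.9]
slide [[0.26, -0.08, 0.38]] twist 0.001
```

Emit:
{"fn": "play_rows", "kwargs": {"hand": [100,100,40,30,30,30,30,30,30], "slide": [[0.3,-0.1,0.5],[0,0,0],[0,0,0],[0,0,0],[0,0,0],[0,0,0],[0,0,0],[0,0,0],[0,0,0]], "twist": [0,0,0,0,0,0,0,0,0], "grip_force": 70}}

```text
time_s: 5.4
position: [543.2, -5.2, 129.5]
tcp_rot: [0.313, 0.95, 0.007, 0.006]
wrist_force: [0.6, -0.1, -0.9]
finger_gap: 0.296
```

```bash
python3 plan.py 541.5 -5.2 128 143.4 1; python3 - <<'E'
from h import *
for n in("side",):
    p,d=vision.grab_frame(n); a,b,c,e=(250,140,390,260)
    np.savez(f"{n}2.npz",p=p,d=d)
    cv2.imwrite(f"pics/{n}2.png",cv2.resize(p[b:e,a:c],None,fx=5,fy=5,interpolation=cv2.INTER_CUBIC))
E
```

```text
t 5.4 pos [543.2  -5.2 129.5] yaw 143.46 tilt 1.1 dyaw -0.06 gap 0.296 F [ 0.6 -0.1 -0.9] q [-0.15  0.35 -0.33  0.88  0.01  0.48]
remaining [-1.7 -0.  -1.5]
slide [[0.14, -0.1, 0.14]] twist 0.001
```

View pics/side2.png

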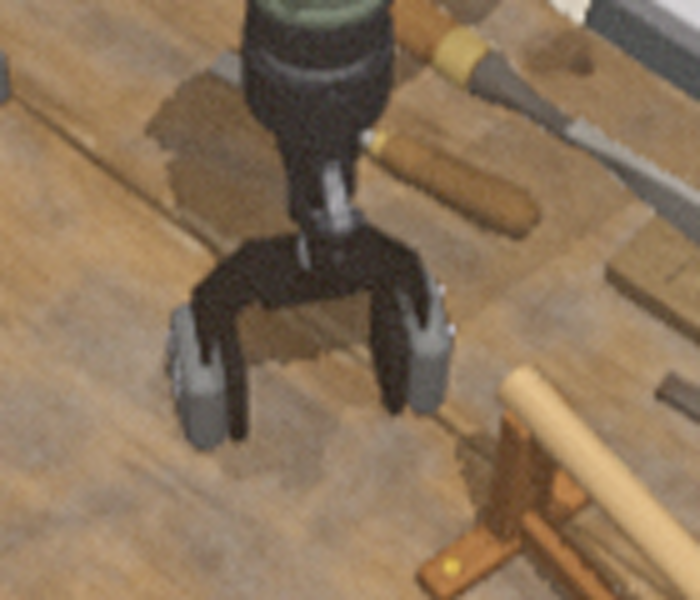

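Emit:
{"fn": "play_rows", "kwargs": {"hand": [10,10,10], "slide": [[0,0,0],[0,0,0],[0,0,0]], "twist": [0,0,0], "grip_force": 40}}

```text
time_s: 5.75
position: [543.1, -5.2, 129.4]
tcp_rot: [0.314, 0.95, 0.007, 0.006]
wrist_force: [0.3, 0.2, 0.0]
finger_gap: 0.101
```

```bash
python3 plan.py 541.5 -5.2 128 143.4 1; python3 - <<'E'
from h import *
for n in("side",):
    p,d=vision.grab_frame(n); a,b,c,e=(280,160,350,220)
    np.savez(f"{n}3.npz",p=p,d=d)
    cv2.imwrite(f"pics/{n}3.png",cv2.resize(p[b:e,a:c],None,fx=10,fy=10,interpolation=cv2.INTER_CUBIC))
    z=np.load("side0.npz")
    W=cloud(n,d);W0=cloud(n,z["d"])
    for w in(W,W0):
      q=w[178:235,278:348].reshape(-1,3);q=q[(q[:,2]>12)&(q[:,2]<60)&(q[:,0]>440)]
      r=cv2.minAreaRect(q[:,:2].astype(np.float32));print(r,len(q))
E
```

```text
t 5.75 pos [543.1  -5.2 129.4] yaw 143.45 tilt 1.1 dyaw -0.05 gap 0.101 F [0.3 0.2 0. ] q [-0.15  0.35 -0.33  0.88  0.01  0.48]
remaining [-1.6  0.  -1.4]
slide [[0.13, -0.1, 0.14]] twist 0.001
((544.9872436523438, -0.33293914794921875), (57.978355407714844, 165.8453826904297), 53.54771041870117) 264
((544.1103515625, -1.1555862426757812), (60.32925796508789, 165.55130004882812), 52.93165969848633) 257
```

View pics/side3.png

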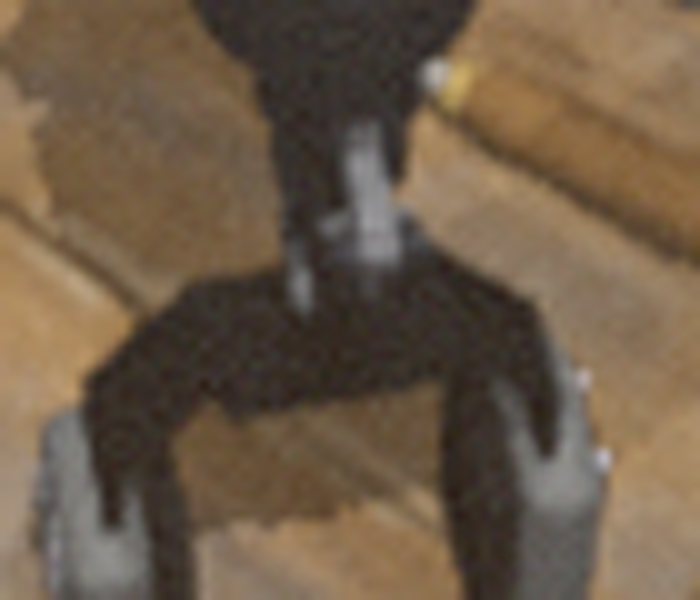

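```bash
python3 - <<'E'
from h import *
s=sensors.read_state();P=s["position"]
print(proj("side",P),proj("side",P+[0,0,18.7]),proj("side",[541.5,-5,149]),proj("side",[541.5,-5,125]))
from scipy.spatial.transform import Rotation as Ro
R=Ro.from_quat(s["tcp_rot"]).as_matrix()
for k in(-1,1): print("pad",k,proj("side",P+R[:,1]*k*4))
W=cloud("side",np.load("side3.npz")["d"]);W0=cloud("side",np.load("side0.npz")["d"])
for v in range(166,202,2):
    print(v,[tuple(W[v,u].round().astype(int)) if np.isfinite(W[v,u,0]) else None for u in (306,310,314,317,320)])
D=np.abs(np.load("side3.npz")["d"]-np.load("side0.npz")["d"])
p,d=np.load("side3.npz")["p"],np.load("side3.npz")["d"]
m=(np.isfinite(W[...,0]))&(D>12); 
rr=m[160:205,290:335]; print("\n".join("".join("#" if x else "." for x in r) for r in rr))
E
```

```text
(np.float64(311.6059032943859), np.float64(194.63629099129804)) (np.float64(311.6839698787365), np.float64(190.93142557334548)) (np.float64(312.12740951421875), np.float64(190.4247520185036)) (np.float64(312.02077326901133), np.float64(195.1719374018747))
pad -1 (np.float64(311.31762443388976), np.float64(193.48870999269016))
pad 1 (np.float64(311.8951325246143), np.float64(195.78765522342013))
166 [(np.int64(576), np.int64(3), np.int64(304)), (np.int64(571), np.int64(12), np.int64(306)), (np.int64(567), np.int64(22), np.int64(311)), (np.int64(561), np.int64(26), np.int64(309)), (np.int64(553), np.int64(29), np.int64(303))]
168 [(np.int64(560), np.int64(-11), np.int64(266)), (np.int64(573), np.int64(14), np.int64(301)), (np.int64(566), np.int64(21), np.int64(301)), (np.int64(562), np.int64(27), np.int64(302)), (np.int64(552), np.int64(28), np.int64(294))]
170 [(np.int64(550), np.int64(-21), np.int64(238)), (np.int64(561), np.int64(3), np.int64(271)), (np.int64(567), np.int64(21), np.int64(294)), (np.int64(560), np.int64(26), np.int64(291)), (np.int64(553), np.int64(29), np.int64(286)
[... 4883 characters left out ...]
..........
....................#####....................
.............................................
.............................................
.............................................
.............................................
.............................................
.............................................
.............................................
.............................................
.............................................
.............................................
.............................................
.....#.......................................
.............................................
.............................................
```

```bash
python3 - <<'E'
from h import *
W0=cloud("side",np.load("side0.npz")["d"])
for k,P in ((1,[543.9,-5.7,206.2]),(2,[543.2,-5.2,129.5]),(3,[543.1,-5.2,129.4])):
    z=np.load(f"side{k}.npz");W=cloud("side",z["d"]);d0=np.load("side0.npz")["d"]
    m=(z["d"]>0)&(d0-z["d"]>12)
    m[:, :290]=0;m[:,345:]=0;m[:150]=0;m[205:]=0
    m=cv2.morphologyEx(m.astype(np.uint8),cv2.MORPH_OPEN,np.ones((2,2)))>0
    q=W[m];r=np.linalg.norm(q[:,:2]-np.array(P[:2]),axis=1);q=q[r<80]
    i=np.argsort(q[:,2])[:25];print(k,P,"lowest pts");print(q[i[:25:3]].round(0).tolist())
    yx=np.argwhere(m);print("lowest px",yx[-6:].tolist(), "proj tcp",proj("side",P))
E
```

```text
1 [543.9, -5.7, 206.2] lowest pts
[[579.0, 29.0, 258.0], [577.0, 37.0, 268.0], [582.0, 29.0, 269.0], [580.0, 30.0, 273.0], [577.0, 44.0, 274.0], [577.0, 41.0, 276.0], [582.0, 36.0, 276.0], [576.0, 40.0, 279.0], [574.0, 45.0, 280.0]]
lowest px [[183, 316], [183, 317], [183, 318], [183, 319], [184, 314], [184, 315]] proj tcp (np.float64(311.60339818800895), np.float64(178.8927868609298))
2 [543.2, -5.2, 129.5] lowest pts
[[534.0, 6.0, 144.0], [539.0, 7.0, 145.0], [533.0, 10.0, 147.0], [519.0, 12.0, 148.0], [548.0, 0.0, 149.0], [517.0, 10.0, 150.0], [540.0, 11.0, 151.0], [546.0, 6.0, 152.0], [548.0, 18.0, 177.0]]
lowest px [[193, 312], [193, 313], [193, 314], [193, 315], [193, 316], [193, 317]] proj tcp (np.float64(311.58535701891924), np.float64(194.62653970161426))
3 [543.1, -5.2, 129.4] lowest pts
[[529.0, 2.0, 145.0], [521.0, -1.0, 147.0], [539.0, -0.0, 148.0], [518.0, 3.0, 148.0], [533.0, 2.0, 149.0], [542.0, -1.0, 151.0], [545.0, -2.0, 153.0], [556.0, -1.0, 176.0], [554.0, 9.0, 179.0]]
lowest px [[190, 317], [191, 311], [191, 312], [191, 313], [191, 314], [191, 315]] proj tcp (np.float64(311.6086114377441), np.float64(194.62413915275098))
```

```bash
python3 - <<'E'
from h import *
o,r=ray("side",315,184.5)
R=np.array([0.596,0.803])
for P,px in (([543.9,-5.7],(315,184.5)),([543.2,-5.2],(314,193)),([543.1,-5.2],(313,191.5))):
  o,r=ray("side",*px)
  for off in (57,42,30,20,12,4):
    c=np.dot(np.array(P)+off*R,R); k=(c-o[:2]@R)/(r[:2]@R); print(px,off,(o+k*r).round(1))
z=np.load("side1.npz");W=cloud("side",z["d"])
for v in range(174,190): print(v,[W[v,u].round().tolist() for u in (313,316,319)])
E
```

```text
(315, 184.5) 57 [580.9  37.9 261.8]
(315, 184.5) 42 [569.1  27.9 239.5]
(315, 184.5) 30 [559.6  20.  221.6]
(315, 184.5) 20 [551.8  13.4 206.8]
(315, 184.5) 12 [545.5   8.1 194.9]
(315, 184.5) 4 [539.2   2.8 183. ]
(314, 193) 57 [582.4  36.7 223.8]
(314, 193) 42 [570.6  26.7 200.6]
(314, 193) 30 [561.2  18.8 182.1]
(314, 193) 20 [553.4  12.1 166.6]
(314, 193) 12 [547.1   6.8 154.3]
(314, 193) 4 [540.8   1.5 141.9]
(313, 191.5) 57 [584.6  35.  231.4]
(313, 191.5) 42 [572.9  25.  208.4]
(313, 191.5) 30 [563.5  17.  190.1]
(313, 191.5) 20 [555.7  10.4 174.7]
(313, 191.5) 12 [549.4   5.  162.5]
(313, 191.5) 4 [ 5.432e+02 -3.000e-01  1.502e+02]
174 [[598.0, 45.0, 331.0], [584.0, 42.0, 314.0], [580.0, 49.0, 315.0]]
175 [[597.0, 44.0, 325.0], [589.0, 47.0, 319.0], [583.0, 51.0, 317.0]]
176 [[599.0, 46.0, 325.0], [590.0, 48.0, 318.0], [585.0, 53.0, 316.0]]
177 [[599.0, 46.0, 321.0], [592.0, 50.0, 317.0], [586.0, 54.0, 315.0]]
178 [[598.0, 46.0, 315.0], [594.0, 51.0, 316.0], [587.0, 55.0, 312.0]]
179 [[600.0, 47.0, 314.0], [593.0, 50.0, 310.0], [588.0, 56.0, 310.0]]
180 [[580.0, 30.0, 273.0], [579.0, 39.0, 280.0], [574.0, 45.0, 280.0]]
181 [[579.0, 29.0, 267.0], [578.0, 38.0, 274.0], [572.0, 43.0, 272.0]]
182 [[579.0, 30.0, 263.0], [577.0, 37.0, 268.0], [426.0, -76.0, -1.0]]
183 [[579.0, 29.0, 258.0], [438.0, -78.0, 4.0], [431.0, -72.0, 3.0]]
184 [[446.0, -84.0, 2.0], [440.0, -76.0, 3.0], [511.0, -6.0, 147.0]]
185 [[525.0, -17.0, 146.0], [521.0, -9.0, 150.0], [516.0, -2.0, 151.0]]
186 [[526.0, -16.0, 143.0], [524.0, -6.0, 150.0], [516.0, -2.0, 146.0]]
187 [[534.0, -9.0, 154.0], [526.0, -4.0, 150.0], [517.0, -0.0, 144.0]]
188 [[532.0, -10.0, 145.0], [528.0, -3.0, 148.0], [523.0, 4.0, 150.0]]
189 [[538.0, -5.0, 152.0], [532.0, 1.0, 152.0], [525.0, 6.0, 149.0]]
```

Closing to 10% met nothing. The depth image puts the fingertips about 35–40 mm higher than the reported TCP: with the gripper open, the lowest tip was near z≈257 at a reported 206. The fingers therefore closed above the band. I'll find the true tip height by lowering the nearly shut fingers gently onto the crown.

Emit:
{"fn": "play_rows", "kwargs": {"hand": [10,10,10,10], "slide": [[0.1,-0.1,0.3],[0,0,0.3],[0,0,0.3],[0,0,0]], "twist": [0,0,0,0], "grip_force": 20}}

```text
time_s: 6.2
position: [541.6, -5.3, 119.4]
tcp_rot: [0.314, 0.95, 0.007, 0.006]
wrist_force: [-0.1, -0.1, -0.6]
finger_gap: 0.098
```

Emit:
{"fn": "play_rows", "kwargs": {"hand": [10,10,10], "slide": [[0,0,0.2],[0,0,0.2],[0,0,0]], "twist": [0,0,0]}}

```text
time_s: 6.5
position: [541.5, -5.3, 114.9]
tcp_rot: [0.313, 0.95, 0.007, 0.006]
wrist_force: [-0.5, -0.6, -0.6]
finger_gap: 0.101
```

```bash
python3 plan.py 541.5 -5.2 110 143.4 2; python3 - <<'E'
from h import *
for n in("side",):
    p,d=vision.grab_frame(n); a,b,c,e=(280,160,350,220)
    np.savez(f"{n}4.npz",p=p,d=d)
    cv2.imwrite(f"pics/{n}4.png",cv2.resize(p[b:e,a:c],None,fx=10,fy=10,interpolation=cv2.INTER_CUBIC))
    W=cloud(n,d)
    for v in range(184,197): print(v,[W[v,u].round().tolist() for u in (308,310,312,314,316,318)])
E
```

```text
t 6.5 pos [541.5  -5.3 114.9] yaw 143.46 tilt 1.07 dyaw -0.06 gap 0.101 F [-0.5 -0.6 -0.6] q [-0.15  0.36 -0.35  0.84  0.01  0.48]
remaining [-0.   0.1 -4.9]
slide [[0.01, -0.0, 0.24], [0.01, -0.0, 0.24]] twist 0.0
184 [[542.0, -20.0, 167.0], [562.0, 4.0, 211.0], [576.0, 24.0, 246.0], [571.0, 26.0, 242.0], [573.0, 35.0, 253.0], [nan, nan, nan]]
185 [[544.0, -18.0, 166.0], [559.0, 2.0, 202.0], [558.0, 9.0, 207.0], [573.0, 28.0, 242.0], [574.0, 36.0, 250.0], [572.0, 41.0, 253.0]]
186 [[542.0, -20.0, 157.0], [560.0, 3.0, 198.0], [576.0, 24.0, 236.0], [580.0, 34.0, 251.0], [576.0, 37.0, 250.0], [571.0, 39.0, 246.0]]
187 [[542.0, -20.0, 152.0], [556.0, -0.0, 186.0], [574.0, 23.0, 229.0], [582.0, 36.0, 250.0], [579.0, 40.0, 250.0], [577.0, 44.0, 252.0]]
188 [[545.0, -18.0, 152.0], [556.0, -0.0, 182.0], [576.0, 24.0, 227.0], [586.0, 39.0, 253.0], [580.0, 41.0, 249.0], [577.0, 45.0, 248.0]]
189 [[547.0, -16.0, 151.0], [555.0, -1.0, 175.0], [577.0, 25.0, 224.0], [586.0, 40.0, 249.0], [580.0, 41.0, 244.0], [578.0, 46.0, 247.0]]
190 [[547.0, -16.0, 146.0], [555.0, -1.0, 171.0], [575.0, 23.0, 21
[... 175 characters left out ...]
, 170.0], [532.0, 8.0, 149.0]]
192 [[554.0, -9.0, 151.0], [556.0, 0.0, 163.0], [556.0, 7.0, 170.0], [552.0, 11.0, 168.0], [545.0, 12.0, 162.0], [534.0, 10.0, 148.0]]
193 [[556.0, -8.0, 149.0], [552.0, -4.0, 148.0], [548.0, 0.0, 149.0], [nan, nan, nan], [542.0, 10.0, 151.0], [539.0, 15.0, 153.0]]
194 [[558.0, -6.0, 149.0], [555.0, -1.0, 150.0], [551.0, 3.0, 150.0], [548.0, 8.0, 151.0], [543.0, 11.0, 148.0], [541.0, 16.0, 152.0]]
195 [[562.0, -2.0, 151.0], [557.0, 1.0, 149.0], [554.0, 6.0, 152.0], [548.0, 8.0, 147.0], [545.0, 12.0, 147.0], [543.0, 18.0, 151.0]]
196 [[563.0, -1.0, 149.0], [559.0, 3.0, 149.0], [555.0, 7.0, 148.0], [550.0, 10.0, 146.0], [544.0, 12.0, 141.0], [542.0, 18.0, 145.0]]
```

View pics/side4.png

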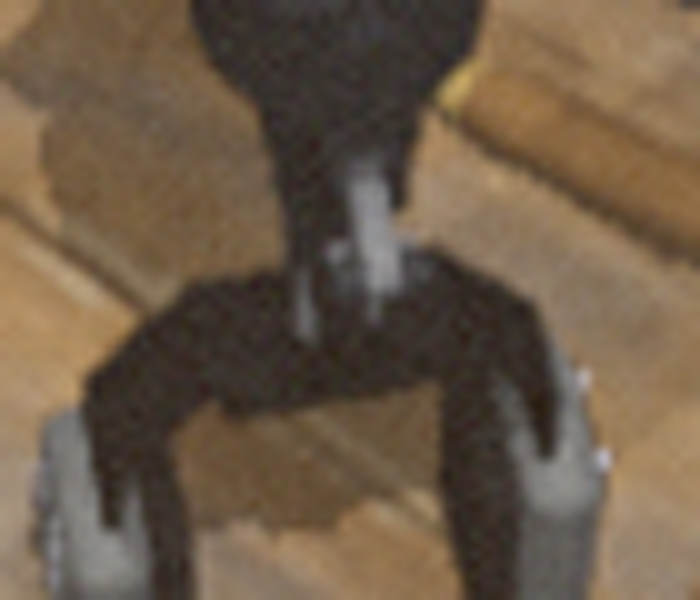

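The finger's lower edge is now at about (311,192), roughly z≈160, still just above the crown at z≈149. Reported z is 115 and there's no force yet, so I'll keep going gently.

Emit:
{"fn": "play_rows", "kwargs": {"hand": [10,10,10], "slide": [[0,0,0.2],[0,0,0.2],[0,0,0]], "twist": [0,0,0]}}

```text
time_s: 6.85
position: [541.9, -5.2, 110.9]
tcp_rot: [0.313, 0.95, 0.007, 0.006]
wrist_force: [-0.8, -0.3, -0.7]
finger_gap: 0.101
```

Emit:
{"fn": "play_rows", "kwargs": {"hand": [10,10], "slide": [[0,0,0.2],[0,0,0]], "twist": [0,0]}}

```text
time_s: 7.05
position: [542.5, -5.3, 110.4]
tcp_rot: [0.314, 0.95, 0.008, 0.007]
wrist_force: [0.4, 0.2, 0.3]
finger_gap: 0.099
```

Emit:
{"fn": "play_rows", "kwargs": {"hand": [10,10], "slide": [[0,0,0.2],[0,0,0]], "twist": [0,0]}}

```text
time_s: 7.25
position: [543.1, -5.4, 110.5]
tcp_rot: [0.313, 0.95, 0.008, 0.008]
wrist_force: [-0.0, -0.3, -0.3]
finger_gap: 0.1
```

```bash
python3 - <<'E'
from h import *
s=sensors.read_state();print(s["tau"].round(2),s["wrist_force"].round(2),s["ft_torque"].round(2),s["position"].round(1),s["joint_pos"].round(4),s["dq"].round(3))
p,d=vision.grab_frame("side"); a,b,c,e=(280,160,350,220)
np.savez(f"side5.npz",p=p,d=d)
W=cloud("side",d)
for v in range(188,199): print(v,[W[v,u].round().tolist() for u in (308,310,312,314,316,318)])
cv2.imwrite(f"pics/side5.png",cv2.resize(p[b:e,a:c],None,fx=10,fy=10,interpolation=cv2.INTER_CUBIC))
E
```

```text
[ 1.000e-02 -4.451e+01  2.411e+01 -2.000e-02  4.000e-02  0.000e+00] [-0.05 -0.3  -0.27] [0.   0.01 0.02] [543.1  -5.4 110.5] [-0.1538  0.3672 -0.3559  0.8297  0.0125  0.484 ] [ 0.001 -0.007  0.007  0.005  0.     0.   ]
188 [[550.0, -13.0, 162.0], [556.0, -1.0, 181.0], [580.0, 27.0, 234.0], [582.0, 36.0, 246.0], [578.0, 39.0, 243.0], [576.0, 44.0, 247.0]]
189 [[544.0, -18.0, 146.0], [570.0, 12.0, 205.0], [581.0, 29.0, 233.0], [585.0, 38.0, 246.0], [580.0, 41.0, 244.0], [577.0, 45.0, 245.0]]
190 [[548.0, -15.0, 149.0], [570.0, 12.0, 199.0], [580.0, 27.0, 225.0], [586.0, 39.0, 244.0], [582.0, 43.0, 244.0], [578.0, 46.0, 241.0]]
191 [[553.0, -10.0, 155.0], [557.0, 0.0, 168.0], [580.0, 28.0, 222.0], [587.0, 40.0, 242.0], [547.0, 14.0, 172.0], [530.0, 7.0, 146.0]]
192 [[555.0, -8.0, 153.0], [555.0, -1.0, 159.0], [555.0, 7.0, 168.0], [549.0, 9.0, 163.0], [548.0, 14.0, 167.0], [535.0, 11.0, 150.0]]
193 [[557.0, -6.0, 153.0], [554.0, -2.0, 154.0], [556.0, 8.0, 165.0], [551.0, 10.0, 163.0], [546.0, 13.0, 160.0], [538.0, 14.0, 152.0]]
194 [[560.0, -4.0, 153.0], [555.0, -1.0, 150.0], [555.0, 7.0, 158.0], [546.0, 6.0, 148.0], [544.0, 12.0, 151.0], [537.0, 13.0, 143.0]]
195 [[560.0, -4.0, 148.0], [554.0, -1.0, 144.0], [555.0, 6.0, 152.0], [551.0, 10.0, 152.0], [546.0, 13.0, 149.0], [541.0, 16.0, 146.0]]
196 [[563.0, -1.0, 150.0], [560.0, 3.0, 150.0], [554.0, 6.0, 146.0], [550.0, 9.0, 145.0], [543.0, 11.0, 139.0], [541.0, 16.0, 142.0]]
197 [[565.0, 0.0, 147.0], [557.0, 1.0, 140.0], [553.0, 5.0, 139.0], [551.0, 11.0, 143.0], [545.0, 12.0, 137.0], [539.0, 15.0, 133.0]]
198 [[564.0, 0.0, 141.0], [559.0, 3.0, 139.0], [555.0, 7.0, 139.0], [551.0, 11.0, 137.0], [544.0, 12.0, 131.0], [543.0, 19.0, 137.0]]
```

View pics/side5.png

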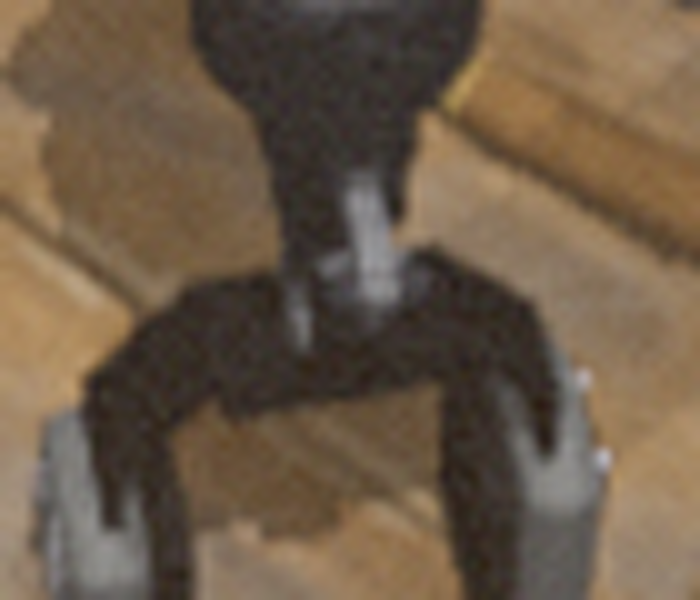

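Emit:
{"fn": "play_rows", "kwargs": {"hand": [10], "slide": [[0,0,0.2]], "twist": [0]}}

```text
time_s: 7.4
position: [543.4, -5.4, 109.9]
tcp_rot: [0.313, 0.95, 0.008, 0.008]
wrist_force: [-8.5, 0.4, 25.5]
finger_gap: 0.102
```

```bash
python3 - <<'E'
from h import *
s=sensors.read_state();print(s["tau"].round(2),s["wrist_force"].round(2),s["ft_torque"].round(2),s["position"].round(2),s["dq"].round(3))
E
```

```text
[ -0.56 -31.64  20.4   -3.81   0.16  -0.05] [-8.47  0.36 25.53] [ 0.13  1.95 -0.06] [543.44  -5.44 109.87] [ 0.001 -0.005 -0.012 -0.018 -0.004  0.   ]
```

The touch gave 25 N at reported z 110, with the crown at 149. The tips are therefore about 38.5 mm higher than reported. I'll back off, open, and go down to about z 89.5 reported, which keeps the tips just above the crown's underside.

Emit:
{"fn": "play_rows", "kwargs": {"hand": [10,10,100,100,100,100,100,100], "slide": [[0,0,-1],[0,0,-1.5],[0.1,-0.1,0],[0,0,0],[0,0,0],[0,0,0],[0,0,0],[0,0,0]], "twist": [0,0,0,0,0,0,0,0]}}

```text
time_s: 8.2
position: [540.0, -5.7, 132.6]
tcp_rot: [0.314, 0.95, 0.007, 0.007]
wrist_force: [-0.3, -0.7, -0.7]
finger_gap: 0.998
```

```bash
python3 plan.py 541.5 -5.2 90 143.4 3
```

```text
t 8.2 pos [540.   -5.7 132.6] yaw 143.45 tilt 1.13 dyaw -0.05 gap 0.998 F [-0.3 -0.7 -0.7] q [-0.16  0.34 -0.33  0.88  0.01  0.48]
remaining [  1.5   0.5 -42.6]
slide [[-0.02, 0.02, 1.42], [-0.02, 0.02, 1.42], [-0.02, 0.02, 1.42]] twist 0.0
```

Emit:
{"fn": "play_rows", "kwargs": {"hand": [100,100,100,100,100], "slide": [[0,0,1],[0,0,1],[0,0,1],[0,0,0],[0,0,0]], "twist": [0,0,0,0,0]}}

```text
time_s: 8.7
position: [539.5, -5.2, 98.4]
tcp_rot: [0.314, 0.95, 0.007, 0.005]
wrist_force: [-0.1, -0.1, -0.1]
finger_gap: 1.0
```

```bash
python3 plan.py 541.5 -5.2 90 143.4 2
```

```text
t 8.7 pos [539.5  -5.2  98.4] yaw 143.45 tilt 1.02 dyaw -0.05 gap 1.0 F [-0.1 -0.1 -0.1] q [-0.15  0.38 -0.37  0.81  0.01  0.48]
remaining [ 2.   0.  -8.4]
slide [[-0.08, 0.05, 0.42], [-0.08, 0.05, 0.42]] twist 0.0
```

Emit:
{"fn": "play_rows", "kwargs": {"hand": [100,100,100,60,60,30,30,30,30,30], "slide": [[-0.1,0.1,0.4],[-0.1,0,0.4],[0,0,0],[0,0,0],[0,0,0],[0,0,0],[0,0,0],[0,0,0],[0,0,0],[0,0,0]], "twist": [0,0,0,0,0,0,0,0,0,0], "grip_force": 60}}

```text
time_s: 9.7
position: [542.6, -5.9, 90.7]
tcp_rot: [0.314, 0.95, 0.007, 0.006]
wrist_force: [-0.3, 0.5, -0.1]
finger_gap: 0.408
```

```bash
python3 plan.py 541.5 -5.2 90 143.4 2
```

```text
t 9.7 pos [542.6  -5.9  90.7] yaw 143.44 tilt 1.07 dyaw -0.04 gap 0.408 F [-0.3  0.5 -0.1] q [-0.15  0.39 -0.38  0.79  0.01  0.48]
remaining [-1.1  0.7 -0.7]
slide [[0.07, -0.0, 0.04], [0.07, -0.0, 0.04]] twist 0.0
```

Gripped at 0.408 of the stroke, about 35 mm, which matches the 36 mm band. Lifting.

Emit:
{"fn": "play_rows", "kwargs": {"hand": [10,10,10,10,10], "slide": [[0,0,0],[0,0,0],[0,0,-1],[0,0,-2],[0,0,-2]], "twist": [0,0,0,0,0]}}

```text
time_s: 10.2
position: [538.6, -5.8, 139.8]
tcp_rot: [0.314, 0.95, 0.006, 0.002]
wrist_force: [0.8, -0.2, -1.2]
finger_gap: 0.402
```

Emit:
{"fn": "play_rows", "kwargs": {"hand": [10,10,10,10,10,10,10], "slide": [[0,0,-2.5],[0,0,-2.5],[0,0,-3],[0,0,-3],[0,0,-3],[0,0,-2],[0,0,0]], "twist": [0,0,0,0,0,0,0]}}

```text
time_s: 10.9
position: [536.3, -7.2, 312.6]
tcp_rot: [0.313, 0.95, 0.007, 0.004]
wrist_force: [0.9, 0.3, -1.3]
finger_gap: 0.407
```

```bash
python3 plan.py 560.5 276.7 290 169.1 12;  python3 - <<'E'
from h import *
for n in("side",):
    p,d=vision.grab_frame(n); np.savez(f"{n}6.npz",p=p,d=d)
    cv2.imwrite(f"pics/{n}6.png",p)
E
```

```text
t 10.9 pos [536.3  -7.2 312.6] yaw 143.46 tilt 0.95 dyaw 25.64 gap 0.407 F [ 0.9  0.3 -1.3] q [-0.16  0.24 -0.    1.32  0.01  0.48]
remaining [ 24.2 283.9 -22.6]
slide [[1.25, 2.02, 0.22], [1.17, 2.06, 0.22], [1.09, 2.1, 0.22], [1.01, 2.14, 0.22], [0.93, 2.18, 0.22], [0.85, 2.21, 0.22], [0.77, 2.24, 0.22], [0.68, 2.27, 0.22], [0.6, 2.29, 0.22], [0.51, 2.32, 0.22], [0.43, 2.33, 0.22], [0.34, 2.35, 0.23]] twist -0.037
```

View pics/side6.png

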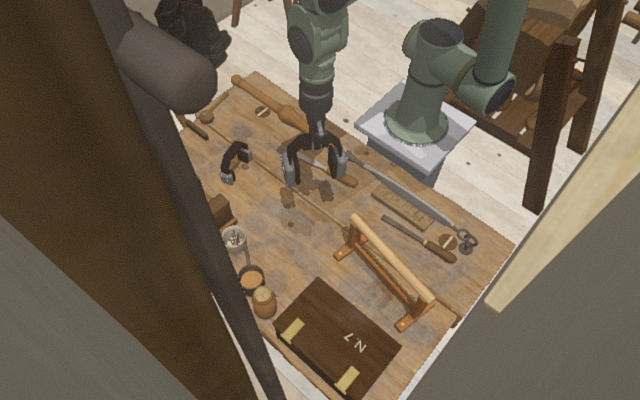

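The large pair hangs level in the gripper at about (316,160), clear of the bench. The small pair is untouched at (235,160). Carrying it over to the bar.

Emit:
{"fn": "play_rows", "kwargs": {"hand": [10,10,10,10,10,10,10,10,10,10,10,10], "slide": [[0.8,1.2,0],[1.2,2,0],[1.1,2.1,0],[1,2.1,0],[0.9,2.2,0],[0.9,2.2,0],[0.8,2.2,0],[0.7,2.3,0],[0.6,2.3,0],[0.5,2.3,0],[0.4,2.3,0],[0.3,1.5,0]], "twist": [-0.03,-0.04,-0.04,-0.04,-0.04,-0.04,-0.04,-0.04,-0.04,-0.04,-0.04,-0.02]}}

```text
time_s: 12.15
position: [538.0, 275.6, 292.6]
tcp_rot: [0.078, 0.997, 0.004, -0.013]
wrist_force: [-0.1, -0.1, -2.5]
finger_gap: 0.405
```

```bash
python3 plan.py 560.5 276.7 310 169.1 3
```

```text
t 12.15 pos [538.  275.6 292.6] yaw 171.04 tilt 1.52 dyaw -1.94 gap 0.405 F [-0.1 -0.1 -2.5] q [0.34 0.41 0.18 1.36 0.02 0.5 ]
remaining [22.5  1.1 17.4]
slide [[-0.72, 0.16, -0.6], [-0.72, 0.16, -0.6], [-0.72, 0.17, -0.6]] twist 0.011
```

Emit:
{"fn": "play_rows", "kwargs": {"hand": [10,10,10,10,10,10], "slide": [[-0.7,0.1,-0.3],[-0.8,0.1,-0.3],[-0.7,0.1,-0.3],[0,0,0],[0,0,0],[0,0,0]], "twist": [0.01,0.01,0.01,0,0,0]}}

```text
time_s: 12.75
position: [560.7, 274.7, 298.1]
tcp_rot: [0.094, 0.995, 0.003, -0.015]
wrist_force: [-0.2, 0.3, -2.1]
finger_gap: 0.412
```

```bash
python3 plan.py 560.5 276.7 300 169.1 1;  python3 - <<'E'
from h import *
for n in("side","top"):
    p,d=vision.grab_frame(n); np.savez(f"{n}7.npz",p=p,d=d)
    cv2.imwrite(f"pics/{n}7.png",p)
E
```

```text
t 12.75 pos [560.7 274.7 298.1] yaw 169.22 tilt 1.76 dyaw -0.12 gap 0.412 F [-0.2  0.3 -2.1] q [0.33 0.46 0.27 1.41 0.02 0.52]
remaining [-0.2  2.   1.9]
slide [[0.06, 0.19, -0.19]] twist 0.002
```

View pics/side7.png

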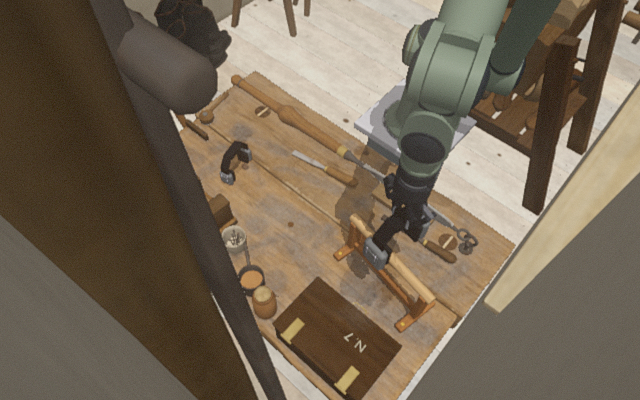

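View pics/top7.png

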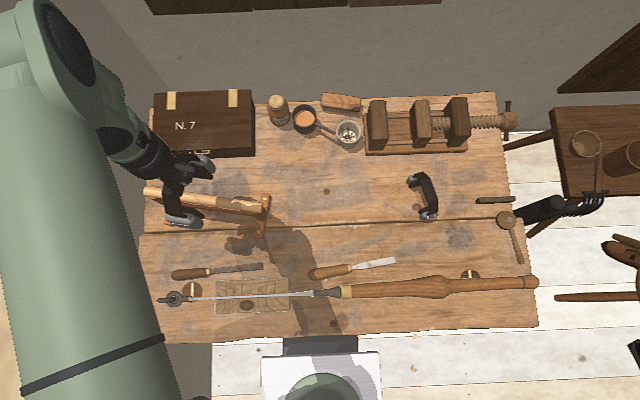

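The pair is over the bar, with cups at (378,248) and (420,213) in the side view and at (200,165) and (183,215) in the top view. I'll measure its actual offset from the bar.

```bash
python3 - <<'E'
from h import *
for n in("side","top"):
    z=np.load(f"{n}7.npz");W=cloud(n,z["d"]);p=z["p"]
    m=(W[...,2]>198)&(W[...,2]<350)&(np.hypot(W[...,0]-560,W[...,1]-275)<110)
    hsv=cv2.cvtColor(p,cv2.COLOR_BGR2HSV)
    cup=m&(W[...,2]<285)
    q=W[cup];u=np.array([np.cos(np.radians(169.1)),np.sin(np.radians(169.1))]);w=np.array([-u[1],u[0]])
    r=cv2.minAreaRect(q[:,:2].astype(np.float32));print(n,len(q),np.round(r[0],1),np.round(r[1],1),round(r[2],2),"zmin",np.percentile(q[:,2],[0.5,2]).round(1))
    a=(q[:,:2]-[560.5,276.7])@u;b=(q[:,:2]-[560.5,276.7])@w
    print(" along bodyx range",np.percentile(a,[.5,99.5]).round(1)," bodyy",np.percentile(b,[.5,99.5]).round(1))
    for s in(-1,1):
        k=(a*s>42); print("  cup",s,k.sum(),"a",np.percentile(a[k],[1,99]).round(1),"b",np.percentile(b[k],[1,99]).round(1),"z",np.percentile(q[k,2],[1,99]).round(1))
E
```

```text
side 798 [562.8 274.6] [ 66.4 160.1] 79.05 zmin [215.2 217. ]
 along bodyx range [-81.7  73.5]  bodyy [-31.3  31.1]
  cup -1 537 a [-81.7 -43.9] b [-30.9  30.7] z [215.3 284.9]
  cup 1 258 a [42.3 75.7] b [-31.2  14.5] z [215.9 284.5]
top 747 [557.  271.5] [ 64.7 166.8] 78.16 zmin [213.  216.8]
 along bodyx range [-78.4  84.6]  bodyy [-22.8  36.5]
  cup -1 291 a [-78.8 -42.4] b [-10.6  36.3] z [216.2 284.8]
  cup 1 338 a [44.2 84.7] b [-23.   36.5] z [221.1 284.8]
```

Emit:
{"fn": "play_rows", "kwargs": {"hand": [10,10,10,10,10,10,10], "slide": [[0,0,1.5],[0,0.1,2],[0,0.1,2],[0,0,2],[0,0,1.5],[0,0,0],[0,0,0]], "twist": [0,0,0,0,0,0,0]}}

```text
time_s: 13.55
position: [558.0, 277.0, 207.9]
tcp_rot: [0.094, 0.995, 0.003, -0.013]
wrist_force: [0.4, 0.4, -2.1]
finger_gap: 0.406
```

```bash
python3 plan.py 560.5 276.7 155 169.1 4
```

```text
t 13.55 pos [558.  277.  207.9] yaw 169.18 tilt 1.59 dyaw -0.08 gap 0.406 F [ 0.4  0.4 -2.1] q [0.33 0.47 0.07 1.19 0.02 0.52]
remaining [  2.5  -0.3 -52.9]
slide [[-0.1, -0.0, 1.32], [-0.1, -0.0, 1.32], [-0.1, -0.0, 1.32], [-0.1, -0.0, 1.32]] twist 0.0
```

Emit:
{"fn": "play_rows", "kwargs": {"hand": [10,10,10,10,10,10], "slide": [[-0.1,0,1.4],[-0.1,0,1.4],[0,0,1.4],[0,0,1],[0,0,0],[0,0,0]], "twist": [0,0,0,0,0,0]}}

```text
time_s: 14.15
position: [561.7, 277.9, 158.7]
tcp_rot: [0.094, 0.995, 0.005, -0.01]
wrist_force: [0.9, 0.4, -1.2]
finger_gap: 0.409
```

```bash
python3 plan.py 560.5 276.7 140 169.1 2;  python3 - <<'E'
from h import *
for n in("side","top"):
    p,d=vision.grab_frame(n); np.savez(f"{n}8.npz",p=p,d=d); a,b,c,e=(340,180,460,280) if n=="side" else (120,130,240,230)
    cv2.imwrite(f"pics/{n}8.png",cv2.resize(p[b:e,a:c],None,fx=6,fy=6,interpolation=cv2.INTER_CUBIC))
    W=cloud(n,d);s=sensors.read_state();oz=s["position"][2]-90.7;print("origin z est",oz)
    m=(W[...,2]>oz+5)&(W[...,2]<oz+80)&(np.hypot(W[...,0]-560,W[...,1]-275)<110)
    q=W[m];u=np.array([np.cos(np.radians(169.1)),np.sin(np.radians(169.1))]);w=np.array([-u[1],u[0]])
    a=(q[:,:2]-[560.5,276.7])@u;b=(q[:,:2]-[560.5,276.7])@w
    for s in(-1,1):
        k=(a*s>38); print("  cup",s,k.sum(),"a",np.percentile(a[k],[1,99]).round(1),"b",np.percentile(b[k],[1,99]).round(1),"z",np.percentile(q[k,2],[1,99]).round(1))
E
```

```text
t 14.15 pos [561.7 277.9 158.7] yaw 169.18 tilt 1.27 dyaw -0.08 gap 0.409 F [ 0.9  0.4 -1.2] q [ 0.33  0.5  -0.01  1.07  0.02  0.52]
remaining [ -1.2  -1.2 -18.7]
slide [[0.03, -0.08, 0.94], [0.03, -0.08, 0.94]] twist 0.001
origin z est 68.06135468182056
  cup -1 430 a [-83.2 -43.8] b [-34.4  27.8] z [ 78.7 147.7]
  cup 1 124 a [41.2 71.8] b [-34.6  -7.7] z [ 82.2 146.3]
origin z est 68.22474053014177
  cup -1 277 a [-80.  -39.6] b [-13.4  32.3] z [ 75.9 147.5]
  cup 1 320 a [43.5 83.9] b [-28.8  32.4] z [ 83.1 147.9]
```

View pics/side8.png

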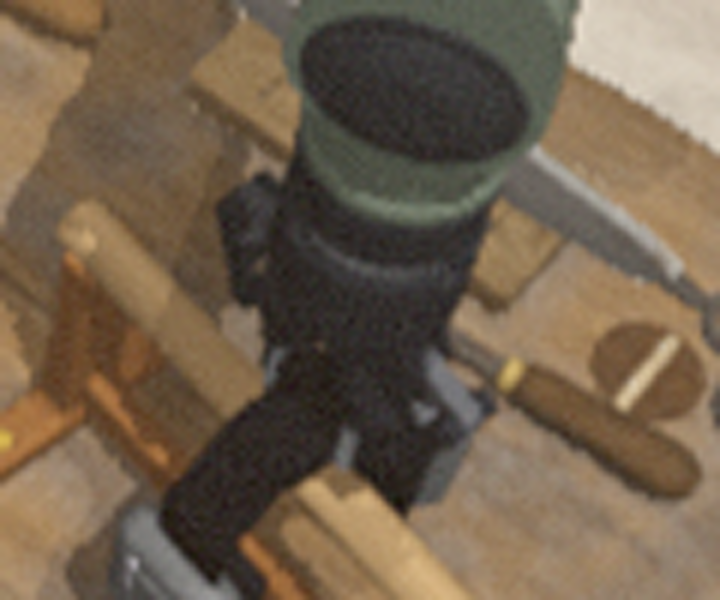

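View pics/top8.png

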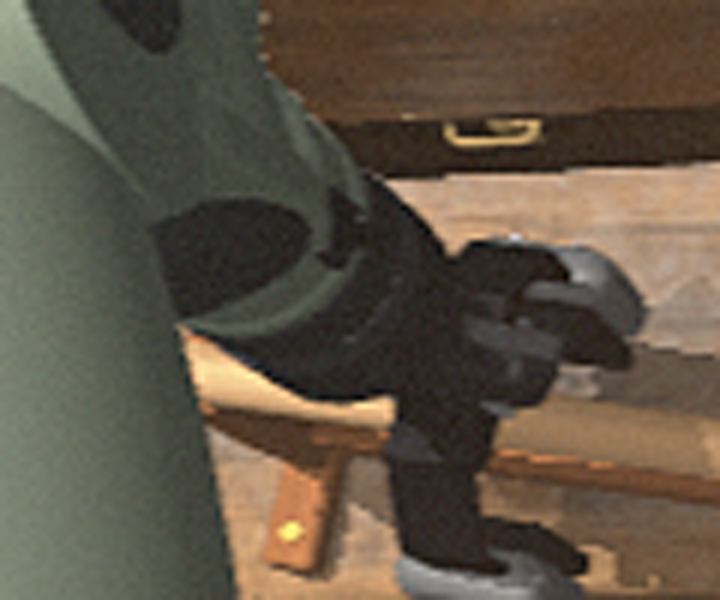

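The side view shows the band across the bar, with one cup on each side and the bar passing under the crown. It's centred to within about 3 mm. Lowering to contact.

Emit:
{"fn": "play_rows", "kwargs": {"hand": [10,10,10,10], "slide": [[0,-0.1,1],[0,-0.1,1],[0,0,0],[0,0,0]], "twist": [0,0,0,0]}}

```text
time_s: 14.65
position: [561.7, 276.4, 138.3]
tcp_rot: [0.094, 0.995, 0.006, -0.009]
wrist_force: [-0.1, 0.1, -1.4]
finger_gap: 0.408
```

Emit:
{"fn": "play_rows", "kwargs": {"hand": [10,10], "slide": [[0,0,0.3],[0,0,0.2]], "twist": [0,0]}}

```text
time_s: 14.85
position: [561.8, 276.4, 133.2]
tcp_rot: [0.094, 0.995, 0.006, -0.009]
wrist_force: [-0.3, -0.6, -1.5]
finger_gap: 0.407
```

Emit:
{"fn": "play_rows", "kwargs": {"hand": [10], "slide": [[0,0,0.2]], "twist": [0]}}

```text
time_s: 14.95
position: [561.9, 276.6, 131.2]
tcp_rot: [0.094, 0.995, 0.006, -0.008]
wrist_force: [0.3, -0.0, -2.0]
finger_gap: 0.408
```

Emit:
{"fn": "play_rows", "kwargs": {"hand": [10], "slide": [[0,0,0.15]], "twist": [0]}}

```text
time_s: 15.05
position: [562.0, 276.6, 130.5]
tcp_rot: [0.094, 0.995, 0.006, -0.008]
wrist_force: [-3.7, -2.8, 12.1]
finger_gap: 0.406
```

Emit:
{"fn": "play_rows", "kwargs": {"hand": [10], "slide": [[0,0,0.1]], "twist": [0]}}

```text
time_s: 15.15
position: [562.0, 276.6, 130.6]
tcp_rot: [0.094, 0.995, 0.006, -0.008]
wrist_force: [-3.2, -0.6, 5.1]
finger_gap: 0.411
```

Emit:
{"fn": "play_rows", "kwargs": {"hand": [10], "slide": [[0,0,0.1]], "twist": [0]}}

```text
time_s: 15.25
position: [562.1, 276.6, 130.6]
tcp_rot: [0.094, 0.995, 0.006, -0.008]
wrist_force: [-2.8, -1.7, 5.5]
finger_gap: 0.406
```

Contact came at 130.5, as predicted, with the crown resting on the bar. Releasing in stages.

Emit:
{"fn": "play_rows", "kwargs": {"hand": [46,50,60,80,100,100,100], "slide": [[0,0,0],[0,0,0],[0,0,0],[0,0,0],[0,0,0],[0,0,0],[0,0,0]], "twist": [0,0,0,0,0,0,0]}}

```text
time_s: 15.95
position: [563.2, 277.0, 130.7]
tcp_rot: [0.094, 0.996, 0.007, -0.007]
wrist_force: [-0.2, -0.3, 0.5]
finger_gap: 1.001
```

```bash
python3 plan.py 560.5 276.7 250 169.1 4;  python3 - <<'E'
from h import *
for n in("side","top"):
    p,d=vision.grab_frame(n); np.savez(f"{n}9.npz",p=p,d=d); a,b,c,e=(340,180,460,280) if n=="side" else (120,130,240,230)
    cv2.imwrite(f"pics/{n}9.png",cv2.resize(p[b:e,a:c],None,fx=6,fy=6,interpolation=cv2.INTER_CUBIC))
E
```

```text
t 15.95 pos [563.2 277.  130.7] yaw 169.19 tilt 1.07 dyaw -0.09 gap 1.001 F [-0.2 -0.3  0.5] q [ 0.33  0.52 -0.06  1.    0.02  0.52]
remaining [ -2.7  -0.3 119.3]
slide [[0.11, 0.01, -2.98], [0.11, 0.01, -2.98], [0.11, 0.01, -2.98], [0.11, 0.01, -2.98]] twist 0.0
```

View pics/side9.png

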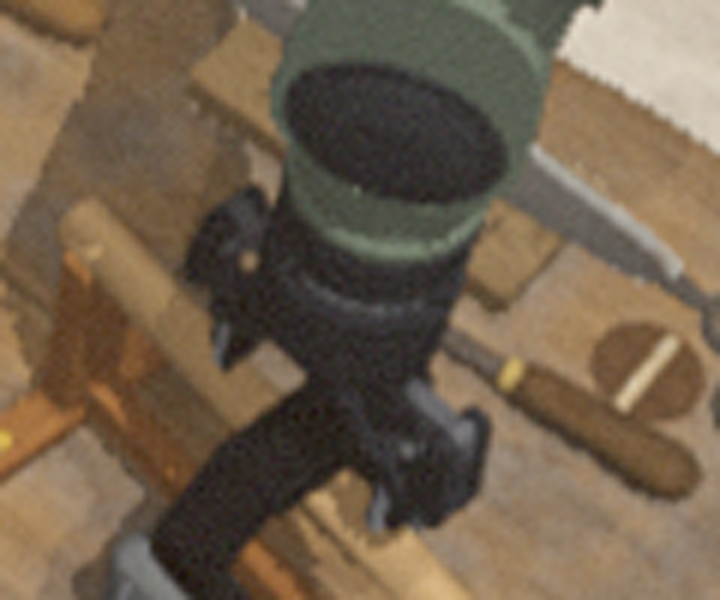

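The fingers are open clear of the band, at about (375,238) and (405,265), and the band rests on the bar. I'll raise slowly, then withdraw to look.

Emit:
{"fn": "play_rows", "kwargs": {"hand": [100,100,100,100,100,100,100,100], "slide": [[0,0,-1],[0,0,-2],[0,0,-2.5],[0,0,-3],[0,0,-3],[0,0,-3],[0,0,-3],[0,0,0]], "twist": [0,0,0,0,0,0,0,0]}}

```text
time_s: 16.85
position: [564.3, 274.1, 316.9]
tcp_rot: [0.094, 0.996, 0.007, -0.006]
wrist_force: [0.2, 0.2, -0.4]
finger_gap: 1.004
```

Emit:
{"fn": "play_rows", "kwargs": {"hand": [100,100,100,100,100,100,100,100,100,100], "slide": [[1,-2,0],[1.5,-3,0],[1.5,-3,0],[1.5,-3,0],[1.5,-3,0],[1.5,-3,0],[1.5,-3,0],[1.5,-3,0],[1,-2,0],[0,0,0]], "twist": [0,0,0,0,0,0,0,0,0,0]}}

```text
time_s: 17.85
position: [386.6, 45.1, 314.6]
tcp_rot: [0.093, 0.996, 0.007, -0.005]
wrist_force: [0.3, 0.0, 0.4]
finger_gap: 1.0
```

```bash
python3 plan.py 560.5 276.7 250 169.1 4;  python3 - <<'E'
from h import *
c0=np.array([560.5,276.7]);u=np.array([np.cos(np.radians(169.1)),np.sin(np.radians(169.1))]);w=np.array([-u[1],u[0]])
for n in("side","top"):
    p,d=vision.grab_frame(n); np.savez(f"{n}10.npz",p=p,d=d)
    cv2.imwrite(f"pics/{n}10.png",p)
    W=cloud(n,d)
    for nm,lo,hi in(("cups",50,120),("crown",182,200)):
        m=(W[...,2]>lo)&(W[...,2]<hi)&(np.hypot(W[...,0]-560,W[...,1]-275)<110);q=W[m]
        if nm=="cups":
            a=(q[:,:2]-c0)@u;b=(q[:,:2]-c0)@w
            for s in(-1,1):
                k=(a*s>38)&(np.abs(b)<60);print(n,"cup",s,k.sum(),"a",np.percentile(a[k],[1,99]).round(1),"b",np.percentile(b[k],[1,99]).round(1),"z",np.percentile(q[k,2],[1,99]).round(1))
        elif len(q)>10:
            r=cv2.minAreaRect(q[:,:2].astype(np.float32));print(n,nm,len(q),np.round(r[0],1),np.round(r[1],1),round(r[2],1),"z",np.median(q[:,2]).round(1))
E
```

```text
t 17.85 pos [386.6  45.1 314.6] yaw 169.32 tilt 0.94 dyaw -0.22 gap 1.0 F [0.3 0.  0.4] q [-0.09 -0.03 -0.31  1.31  0.01  0.1 ]
remaining [173.9 231.6 -64.6]
slide [[-3.22, 6.47, 1.66], [-3.21, 6.48, 1.66], [-3.2, 6.48, 1.66], [-3.2, 6.48, 1.66]] twist 0.001
side cup -1 411 a [-82.7 -44. ] b [-34.3  27.1] z [ 52.9 119.6]
side cup 1 164 a [40.4 76.7] b [-34.5  -3.9] z [ 56.8 119.8]
side crown 430 [563.2 277.5] [36.6 83.7] 79.3 z 188.9
top cup -1 35 a [-81.7 -71. ] b [-21.2  29.7] z [102.  116.3]Traceback (most recent call last):
  File "<stdin>", line 12, in <module>
    return _quantile_unchecked(
        a, q, axis, out, overwrite_input, method, keepdims, weights)
    return _ureduce(a,
                    func=_quantile_ureduce_func,
    ...<5 lines>...
                    overwrite_input=overwrite_input,
                    method=method)
    r = func(a, **kwargs)
    result = _quantile(arr,
                       quantiles=q,
    ...<2 lines>...
                       out=out,
                       weights=wgt)
    slices_having_nans = np.isnan(arr[-1, ...])
                                  ~~~^^^^^^^^^
IndexError: index -1 is out of bounds for axis 0 with size 0
```

View pics/side10.png

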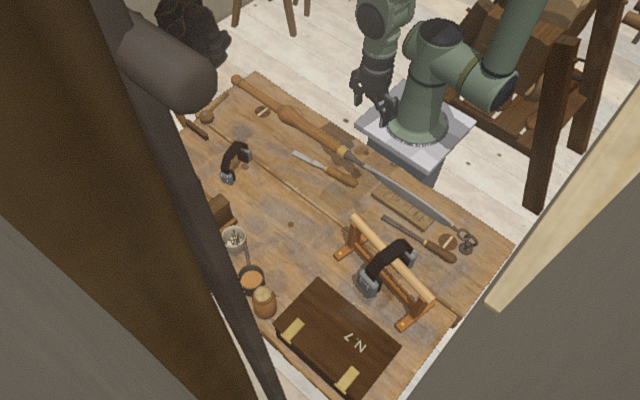

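View pics/top10.png

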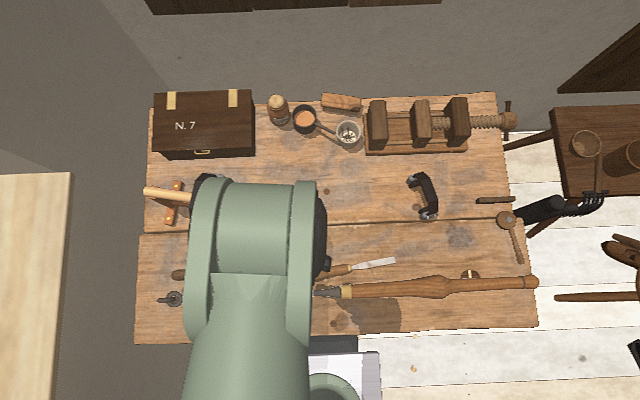

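Side view: the pair hangs over mid-bar, with the crown at about (392,255) and cups at (370,283) and (408,258). The small pair is unmoved at (235,160). The arm hides the bar in the top view. A final check for stillness and level before handing in.

Emit:
{"fn": "play_rows", "kwargs": {"hand": [100,100,100,100,100], "slide": [[0,-3,0],[0,-3,0],[0,-3,0],[0,0,0],[0,0,0]], "twist": [0,0,0,0,0]}}

```text
time_s: 18.45
position: [376.2, -41.3, 313.0]
tcp_rot: [0.088, 0.996, 0.008, -0.003]
wrist_force: [0.1, 0.7, -0.5]
finger_gap: 0.999
```

```bash
python3 - <<'E'
from h import *
u=np.array([np.cos(np.radians(169.1)),np.sin(np.radians(169.1))]);w=np.array([-u[1],u[0]])
for n in("side","top"):
    p,d=vision.grab_frame(n); np.savez(f"{n}11.npz",p=p,d=d); cv2.imwrite(f"pics/{n}11.png",p)
    W=cloud(n,d)
    m=(W[...,2]>182)&(W[...,2]<200)&(np.hypot(W[...,0]-560,W[...,1]-275)<110);q=W[m]
    if len(q)>20:
        r=cv2.minAreaRect(q[:,:2].astype(np.float32));a=(q[:,:2]-[561,276.7])@u;b=(q[:,:2]-[561,276.7])@w
        k=(abs(a)<28)&(q[:,2]>184);f=np.linalg.lstsq(np.c_[a[k],b[k],np.ones(k.sum())],q[k,2],rcond=None)[0]
        print(n,len(q),np.round(r[0],1),np.round(r[1],1),round(r[2],1),"slope deg",np.degrees(f[:2]).round(1),"z",f[2].round(1))
    m=(W[...,2]>98)&(W[...,2]<120)&(np.hypot(W[...,0]-568,W[...,1]+306)<70);q=W[m]
    r=cv2.minAreaRect(q[:,:2].astype(np.float32));print(n,"small",np.round(r[0],1),np.round(r[1],1),round(r[2],1))
E
```

```text
side 431 [563.3 278. ] [36.  84.1] 79.0 slope deg [1.9 0.3] z 189.1
side small [ 571.  -304.7] [82.2 31.9] 11.4
top 488 [560.9 276.8] [37.1 81.1] 80.6 slope deg [1.8 0.4] z 188.3
top small [ 568.  -306.3] [78.6 28.3] 14.3
```

View pics/top11.png

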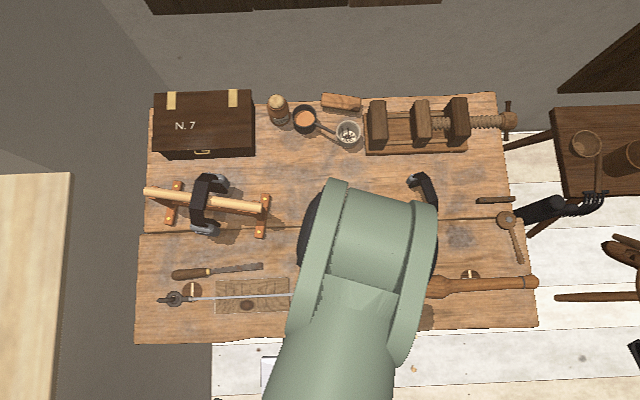

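The top view shows the pair centred on the bar at about (207,205), with cups at (218,182) and (203,230). The robot is well clear.

```bash
python3 -c "
from station import finish_job
print(finish_job())"
```

```text
the job is handed in; nothing more can be done
None
```

The larger ear defenders are hanging over the middle of the wooden bar, one cup on each side. I handed the job in at about 18.6 s. The simulator gives no verdict.

- **Grasp:** The first close met nothing because the fingertips sit about 38 mm higher than the reported TCP. The depth images showed the same offset. I measured it by touching the nearly shut fingers lightly on the crown (about 25 N), then gripped the headband at 35 mm, close to the stated 36 mm.
- **Placing:** I carried the pair over the bar, turned it 26° and lowered it. It touched the bar at the expected height with about 12 N; then I opened the fingers and backed away.
- **Hanging pair, last check:** Both cameras put the crown within about 2 mm of the bar's middle. The headband is square to within about 1.5° and tilts about 2° crosswise, and its top is at 188–189 mm against 189 expected. It looked steady between the last two looks.
- **Small pair, last check:** It's still where it was to within about 3 mm of measurement noise.
- **What disagreed:** The fingertip height offset above, and a 3 mm difference between the two cameras on the held pair's offset across the bar, which I averaged.

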